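Set the roller mixer's speed and start it

ROBOT

A 6-joint arm with a two-finger parallel gripper is mounted at the origin on a cart in front of the work surface, level with it; the furniture and walls round the work are solid. World frame = base frame: x ahead of the robot, y to its left, z up, the work surface at z = 0. Lengths are in mm, angles in rad, forces in N, time in s.
With the tool pointing down it reaches from about 300 to 1000 mm from the base axis. Payload 5.1 kg.
Tool frame: the origin (TCP) lies on the centre line of the jaws, within the pads' length; the fingertips stand ctrl.nose_length ahead of it and the grasp point (between the pads) is the TCP (ctrl.nose_length is the distance from the TCP to the fingertips, in mm); x points along the fingers, y is the direction in which the jaws open and shut, and the axes are right-handed (so a half turn about x gives the same grasp; the last joint's range is limited). The gripper opens to 95 mm and grips with 3 to 60 N. Pads are 20 mm wide; open, the fingers measure 119 mm over their backs; the gripper's body (75 mm by 180 mm) begins 59 mm behind the grasp point.
Start: joints at [-1.336, 0.124, 1.65, -0, 1.367, -0.083], TCP at [203.078, -617.449, 195.456] pointing down, gripper open.
Joint ranges: [-2.61, 2.61], [-1.02, 2.33], [0.03, 2.71], [-1.35, 4.49], [0.32, 2.68], [-2.91, 2.91]. Speed limits (rad/s): [2.57, 2.57, 3.14, 3.14, 3.14, 3.14].

INTERFACE

Orientations are given as a unit quaternion [w, x, y, z].
In Python, from workcell import ctrl gives the robot as it stands.
- The arm moves only by the tool play_rows, never from a script. Its argument "targets" is a list of rows, each a list of 7 numbers: the shift along the world's x, y, z in cm, then the turn, a rotation vector about the world's x, y, z in rad, then the opening, from 0 (shut) to 1 (fully open). In form: [[tx, ty, tz, wx, wy, wz, grip], ...]. A call has 1 to 20 rows; each row is the pose to reach, as a shift and turn from the pose measured when the call began; what a row does not reach only later rows make up. A row lasts 1/8 s, in which the tool goes at most 62.5 mm and 10.7 degrees, less where a joint would pass 70% of its speed; a pose out of reach is approached as far as the arm can. A call with a gripper value outside its range is refused whole. The fingers move at their own pace and stop on an object; "force" is the grip in N (left out, the last holds). Time passes only in rows, so rows that repeat a pose let the fingers close. It gives the time, the measured TCP pose, the force and the opening at its end, in the units of the state.
- ctrl.state(): the state, without advancing time (a new reading comes with each control period).
- ctrl.grab_frame(name): name is "scene" or "top"; returns the picture (400x640x3 uint8, blue, green, red); there is no depth.
- ctrl.calibration(name): a dict with "K" (3x3 intrinsics, pixels), "k1" (the pictures are not rectified: a ray, as slopes to the right and down, at radius r is drawn at 1 + k1 r^2 times it, then the intrinsics apply), "R" (3x3) and "t" (3): a world point X has camera coordinates R X + t. Camera axes: x right, y down, z forward; pixel columns grow to the right and rows downward; lengths in mm; the calibration is good to about 2 mm. A picture is of the moment at which its call begins. calibration takes no time and is no camera call.
- ctrl.close_job(): hands the job in, once; it reports no verdict.
Trained networks look in the newest picture that a camera, given by its name, has taken for a name from the list of things; names that differ only in an ending like _2 or _b are one class to them, and where a whole thing is asked for, a point or a joint stands for the part that bears it (a point fixed in the world has none). Each returns a list of dicts, best first, with "confidence" (0 to 1); they miss things now and then, are a little off and sometimes report something else, mostly with a low value. They report only what shows in the picture. A call takes as long as a camera call.
- ctrl.spot_in(camera, target): "bbox" ([centre column, centre row, width, height] in pixels, round what is visible of it).
- ctrl.cut_out(camera, target): "pixels" (400x640 bool, what is visible of it) and "bbox" ([centre column, centre row, width, height] in pixels, round what is visible of it).
- ctrl.place_of(camera, target): "xy" ([column, row] in pixels: a listed point, or the origin of a listed thing).
The state is a dict: "t": time; "joint_positions": joint angles; "qd": joint speeds; "tau": joint torques, N m; "ee_pos": TCP position; "tool_rot": TCP orientation; "contact_force": force on the tool from outside, world axes, zero at the start; "torque": the same for the moment, N m; "grip_width": opening from 0.0 (shut) to 1.0 (fully open).
Only numpy, scipy, OpenCV 4.12 (cv2) and the standard library are available. Lean on these libraries where they do the work, as an engineer would, in place of code of your own. Each camera call takes 0.05 s, during which the arm holds its last target.

TASK

The blood tubes on the roller mixer are waiting to be mixed. With your fingertips push the mixer's pointer lever clockwise, without pinching it, click by click to speed five, the green dot (the white bar is off, each click is one speed); then press the green start button and take your hand away. Leave the red stop button alone, and do not move the tubes or the other things on the bench.

Things in the scene. Friction and masses are not known exactly. Their poses are not given: they have to be found in the camera images.
- mixer: tube roller mixer, fixed; white housing 200 (x) x 360 (y) x 70 mm. Origin: centre of its underside; x points to its back, y to its left, z up. Flat deck at z = 70 mm. Left part (y -30 to 176 mm): four black rollers along y between two white brackets, up to z = 104 mm. Right part: the grey control panel.
- selector_axis (a point): on the selector's vertical axis, at deck height: 25, -108, 70 mm in the mixer's frame. The scale lies 58 mm round it, a mark every 30 degrees: white bar (off) at 120 degrees counter-clockwise from the mixer's x axis, then clockwise white dots 1 to 4, larger green dot 5 (at -30 degrees), white dots 6 and 7 (at -90 degrees).
- selector (a joint): selector angle, rad, growing clockwise from above: 0 off, pi/6 a click, 5 pi/6 at speed five, 7 pi/6 last; stops at both ends. Starts at rest at off, 1 or 2. The sprung detent gives way to 4 to 7 N pushed sideways 38 mm from the axis; well past half-way to the next position the lever snaps on into it, and stays. It must stand within 0.13 rad of five.
- selector_tip (a point): middle of the lever's outer end at its top: 46 mm from the axis, 26 mm above the deck. The lever is a black radial bar with a white line on top, 14 mm wide with its two rubber faces, 46 mm long from the axis, 4 to 26 mm above the deck, on a round hub of 20 mm radius.
- selector_trailing_face (a point): rubber face on the counter-clockwise side of the lever, the one to push for clockwise turning: 28 mm long (18 to 46 mm from the axis), 16 mm high (6 to 22 mm above the deck), 3.5 mm thick. The point: middle of its outer surface, 32 mm from the axis, 14 mm above the deck. Its x axis points outward along the lever, z up, y away from the lever (counter-clockwise).
- selector_leading_face (a point): the same on the lever's clockwise side (here y points into the lever). The lever counts as pinched when both faces are pressed at once.
- start_button (a joint): travel of the green start button, m: 0 up, 0.006 fully down (about 4 N); it springs back. Pressed from 0.004.
- start_button_top (a point): centre of the top of the green start button (13 mm radius), at the front of the panel, the left of two: x -66, y -76, z 92 mm in the mixer's frame. It stands in a black collar.
- stop_button (a joint): travel of the red stop button, m, of the same kind, 64 mm to the right of the green one (along the mixer's -y)
- stop_button_top (a point): centre of the top of the red stop button
- tube_a: loose blood tube with green cap, 75 mm long, 15 mm across, lying on the rollers along them, between the two front rollers. Origin: centre of its closed end; its z axis points to the cap (to the mixer's right). Highest point about 109 mm above the worktop.
- tube_b: loose blood tube with violet cap, 75 mm long, lying the same way between the two middle rollers. Origin: centre of its closed end, z axis to the cap.
- rack: empty blue tube rack, 46 x 136 x 58 mm, loose, on the worktop to the left. Origin: centre of its underside.
- timer: bench timer, 64 x 68 x 21 mm, loose, on the left. Origin: centre of its underside.
- pen: marker with red cap, 11 x 132 x 13 mm, loose, on the left. Origin: centre of its underside.
- red_cup: specimen cup with red lid, 64 mm across, 74 mm high, loose, close to the right of the mixer. Origin: centre of its underside.
- yellow_cup: specimen cup with yellow lid, of the same size, loose, close to the right of the mixer; the two cups may change places. Origin: centre of its underside.

How it is judged:
By the outcome, as a careful person would: the job done as asked, in the order asked, and still so for the second after the job is handed in, with the robot touching nothing.
It also fails if it takes over 51 s, if anything falls off the work surface, if the arm or the gripper's body presses on something with over 40 N, if the wrist force passes 120 N, or if a joint passes its speed limit or range.

## Working session

There is one attempt and no reset: what is moved stays moved. The work goes in short steps, Python scripts to look and compute and a tool call to move; the robot and the scene stay as the last step left them, time stands still between calls to the robot, and variables do not carry over. Pictures are saved under pics/ and viewed, and the job is handed in when it is done.

Besides the shell and the picture viewer there is one more tool, called after ">>>" as a command line: name --pt "numbers of a row" for each row, then --argument value for the rest. play_rows: Moves the arm, as the interface text tells. Its arguments: {"type":"object","properties":{"targets":{"type":"array"},"force":{"type":"number"}},"required":["targets"]}

```bash
mkdir -p pics; cat > h.py <<'E'
import numpy as np, cv2, sys
from workcell import ctrl
def pix2ray(cam,uv):
    c=ctrl.calibration(cam);K=np.array(c['K']);R=np.array(c['R']);t=np.array(c['t'])
    d=np.linalg.inv(K)@[uv[0],uv[1],1.]; d=d[:2]; u=d.copy()
    for _ in range(30): u=d/(1+c['k1']*(u@u))
    return -R.T@t, R.T@np.array([u[0],u[1],1.])
def atz(cam,uv,z):
    o,d=pix2ray(cam,uv); return o+d*(z-o[2])/d[2]
def proj(cam,X):
    c=ctrl.calibration(cam);K=np.array(c['K']);p=np.array(c['R'])@np.array(X,float)+np.array(c['t'])
    u=p[:2]/p[2];u=u*(1+c['k1']*(u@u));q=K@[u[0],u[1],1];return q[:2]
E
python3 - <<'E'
from h import *
for c in('scene','top'): cv2.imwrite(f'pics/{c}0.png',ctrl.grab_frame(c)); cal=ctrl.calibration(c); print(c,-np.array(cal['R']).T@cal['t'],cal['K'][0][0],cal['k1'])
for c in('scene','top'):
    for n in['mixer','selector_axis','selector_tip','selector_trailing_face','start_button_top','stop_button_top','red_cup','yellow_cup']:
        r=ctrl.place_of(c,n)
        print(c,n,[(np.round(x['xy'],1),round(x['confidence'],2)) for x in r[:3]])
s=ctrl.state();print(s['t'],s['ee_pos'],s['tool_rot'],s['grip_width'],ctrl.nose_length,s['contact_force'])
E
```

```text
scene [129.82722848 857.13842785 615.15722959] 410.19000499787694 -0.00994119045697256
top [ 313.85622897   77.92039364 1139.45563468] 381.5888458383709 -0.02747769245803943
scene mixer [(array([332.2, 218.9]), 0.77)]
scene selector_axis [(array([348.5, 178.7]), 0.67)]
scene selector_tip [(array([339.9, 178.2]), 0.68), (array([344.6, 182.1]), 0.24)]
scene selector_trailing_face [(array([344.2, 180.3]), 0.59)]
scene start_button_top []
scene stop_button_top [(array([383.2, 179.5]), 0.48)]
scene red_cup [(array([355.3, 177.4]), 0.76), (array([265. , 314.2]), 0.57)]
scene yellow_cup [(array([381.7, 188.3]), 0.64)]
top mixer [(array([336.3, 207.6]), 0.79), (array([361.3, 231.8]), 0.22), (array([213.6, 223.2]), 0.21)]
top selector_axis [(array([375.8, 202.9]), 0.67)]
top selector_tip [(array([359.9, 195.2]), 0.72), (array([361.4, 231. ]), 0.41), (array([216.5, 268.6]), 0.3)]
top selector_trailing_face [(array([335.7, 209.9]), 0.71), (array([363.7, 203. ]), 0.46)]
top start_button_top [(array([359.7, 230.3]), 0.52)]
top stop_button_top [(array([372.6, 204.3]), 0.53), (array([383.8, 236. ]), 0.49)]
top red_cup [(array([417.1, 199.1]), 0.65)]
top yellow_cup [(array([412.3, 226.1]), 0.97), (array([366.4, 199.3]), 0.43), (array([300.9, 207.6]), 0.33)]
0.9 [ 203.08369891 -617.47342305  195.50949268] [ 0.11190442  0.6982024   0.11185215 -0.69819761] 0.9984130239381216 19.0 [-0.45682078 -0.82329906  0.87009028]
```

```bash
python3 - <<'E'
from h import *
im=cv2.imread('pics/top0.png')
cv2.imwrite('pics/topz.png',cv2.resize(im[160:270,260:440],None,fx=4.4,fy=4.4,interpolation=cv2.INTER_CUBIC))
ax=atz('top',(375.8,202.9),70);g=atz('top',(359.7,230.3),92);r=atz('top',(383.8,236),92);tip=atz('top',(359.9,195.2),96)
m=atz('top',(336.3,207.6),0)
print(ax,g,r,tip,m)
print('g-r',np.linalg.norm(g-r),'ax-g',np.linalg.norm((ax-g)[:2]),np.hypot(91,32),'tip',np.linalg.norm((tip-ax)[:2]))
# fit yaw
src=np.array([[25,-108],[-66,-76],[-66,-140],[0,0]]);dst=np.array([ax[:2],g[:2],r[:2],m[:2]])
a=src-src.mean(0);b=dst-dst.mean(0)
th=np.arctan2((a[:,0]*b[:,1]-a[:,1]*b[:,0]).sum(),(a*b).sum());R=np.array([[np.cos(th),-np.sin(th)],[np.sin(th),np.cos(th)]])
t=dst.mean(0)-R@src.mean(0);print(th,t,(R@src.T).T+t-dst)
E
```

```text
[558.77444382 -96.24234147  70.        ] [476.71247917 -43.77545872  92.        ] [ 459.42257341 -109.71511723   92.        ] [576.00509957 -48.36721435  96.        ] [562.52938909  13.91167746   0.        ]
g-r 68.16875681325968 ax-g 97.40092313328184 96.46242791885346 tip 50.88146317332276
-0.2471300569877408 [560.11141521  13.04014133] [[-0.8417668  -1.55186702]
 [ 0.81282853 -0.73033678]
 [ 2.44691216  3.15373993]
 [-2.41797388 -0.87153613]]
```

View pics/top0.png

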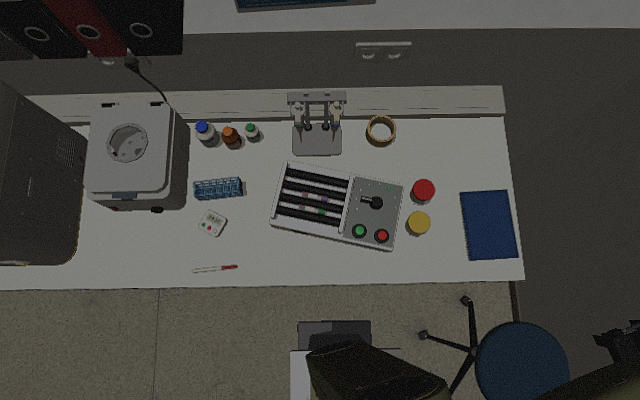

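View pics/scene0.png

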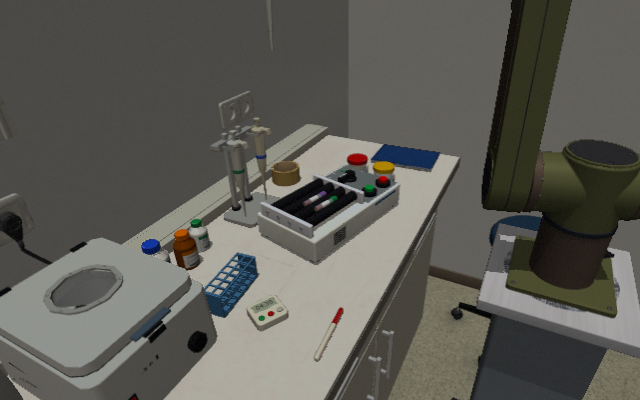

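View pics/topz.png

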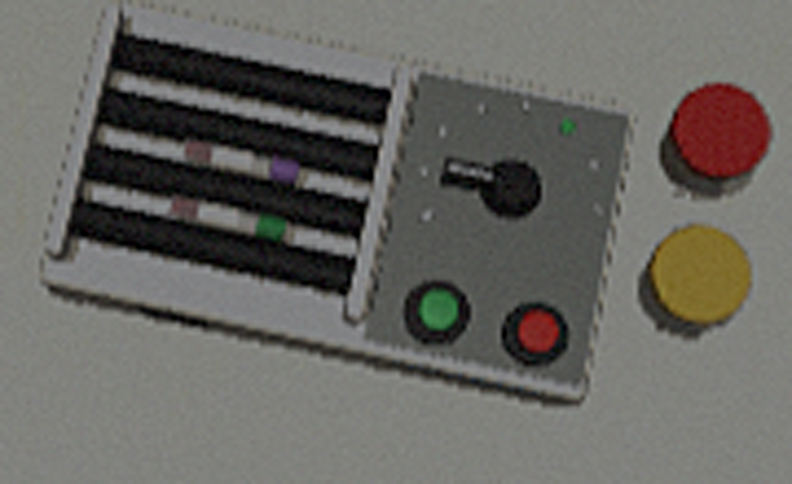

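The top view shows the green button at (360,230), red at (382,236), the hub at (376,203) and the lever tip at about (361,199). The green dot is at about (389,189). The lever appears to be at dot 1. I'll refine the mixer pose using the dots and check the lever angle.

```bash
cat >> h.py <<'E'
def fit(src,dst):
    src=np.array(src,float);dst=np.array(dst,float)
    a=src-src.mean(0);b=dst-dst.mean(0)
    th=np.arctan2((a[:,0]*b[:,1]-a[:,1]*b[:,0]).sum(),(a*b).sum());R=np.array([[np.cos(th),-np.sin(th)],[np.sin(th),np.cos(th)]])
    t=dst.mean(0)-R@src.mean(0);return th,t,(R@src.T).T+t-dst
E
python3 - <<'E'
from h import *
im=cv2.imread('pics/top0.png').astype(int);b,g,r=im[...,0],im[...,1],im[...,2]
gr=np.clip(g-np.maximum(r,b)-25,0,None);rd=np.clip(r-np.maximum(g,b)-40,0,None)
gray=im.min(2)
def cen(w,u,v,h):
    u,v=int(round(u)),int(round(v));W=w[v-h:v+h+1,u-h:u+h+1].astype(float);yy,xx=np.mgrid[v-h:v+h+1,u-h:u+h+1]
    return np.array([(W*xx).sum(),(W*yy).sum()])/max(W.sum(),1e-9)
z=lambda a,c:((a+.5)/4.4+260-.5,(c+.5)/4.4+160-.5)
src=[[-66,-76],[-66,-140]];dst=[]
p=cen(gr,360,230,7);dst.append(atz('top',p,92)[:2]);print(p)
p=cen(rd,382,236,7);dst.append(atz('top',p,92)[:2]);print(p)
for (a,c),an in zip([(424,171),(443,131),(481,108),(526,105),(567,127),(594,163),(599,210)],[90,60,30,0,-30,-60,-90]):
    u,v=z(a,c);
    med=np.median(gray[int(v)-4:int(v)+5,int(u)-4:int(u)+5])
    w=np.clip((im.max(2) if an==-30 else gray)-med-10,0,None);p=cen(w,u,v,2)
    src.append([25+58*np.cos(np.radians(an)),-108+58*np.sin(np.radians(an))]);dst.append(atz('top',p,70)[:2]);print(an,p)
th,t,res=fit(src,dst);print(th,t);print(np.round(res,1))
R=np.array([[np.cos(th),-np.sin(th)],[np.sin(th),np.cos(th)]])
ax=R@[25,-108]+t;print('axis',ax,'green',R@[-66,-76]+t,'red',R@[-66,-140]+t)
for nm,uv in(('tip',z(443,172)),('net',(359.9,195.2))):
    d=atz('top',uv,96)[:2]-ax;print(nm,np.hypot(*d),np.degrees(np.arctan2(d[1],d[0])-th))
ti=ctrl.place_of('scene','selector_tip')[0]['xy'];d=atz('scene',ti,96)[:2]-ax;print(np.hypot(*d),np.degrees(np.arctan2(d[1],d[0])-th))
out=im.astype(np.uint8).copy();out=cv2.resize(out[160:270,260:440],None,fx=4.4,fy=4.4,interpolation=cv2.INTER_CUBIC)
def mk(X,col):
    q=proj('top',X);cv2.circle(out,(int((q[0]+.5-260)*4.4),int((q[1]+.5-160)*4.4)),3,col,-1)
for k in range(8):
    a=th+np.radians(120-30*k);mk([*(ax+58*np.array([np.cos(a),np.sin(a)])),70],(0,255,255))
    mk([*(ax+46*np.array([np.cos(a),np.sin(a)])),96],(255,0,255))
mk([*ax,96],(255,255,0));mk([*(R@[-66,-76]+t),92],(255,0,0))
for x in(-100,100):
  for y in(-180,180):mk([*(R@[x,y]+t),70],(255,100,0))
cv2.imwrite('pics/ov.png',out)
q=ctrl.state()
from scipy.spatial.transform import Rotation as Ro
w=q['tool_rot'];print(Ro.from_quat([w[1],w[2],w[3],w[0]]).as_matrix().round(3))
E
```

```text
[359.23925104 229.99375867]
[381.95721925 234.80088078]
90 [355.91044776 198.53731343]
60 [360.01234568 189.40740741]
30 [368.96491228 184.1754386 ]
0 [379.5462963  182.37962963]
-30 [388.48412698 188.13492063]
-60 [394.52631579 196.96052632]
-90 [395.5        207.06818182]
-0.23918869786801736 [560.99115771  15.25937033]
[[ 1.3 -0.4]
 [ 0.8 -0.3]
 [ 0.6  0.3]
 [-0.1 -1. ]
 [ 0.3  0.1]
 [-3.8  1.2]
 [-0.4 -0.2]
 [ 0.7  0.1]
 [ 0.6  0.2]]
axis [559.69265434 -95.58878657] green [478.86464248 -42.94059097] red [ 463.7021145  -105.11854322]
tip 46.97049829488045 96.21084411333142
net 49.959711291902636 84.64729868221859
49.883074421847034 96.59999319057108
[[-0.     0.312 -0.95 ]
 [-0.    -0.95  -0.312]
 [-1.    -0.     0.   ]]
```

View pics/ov.png

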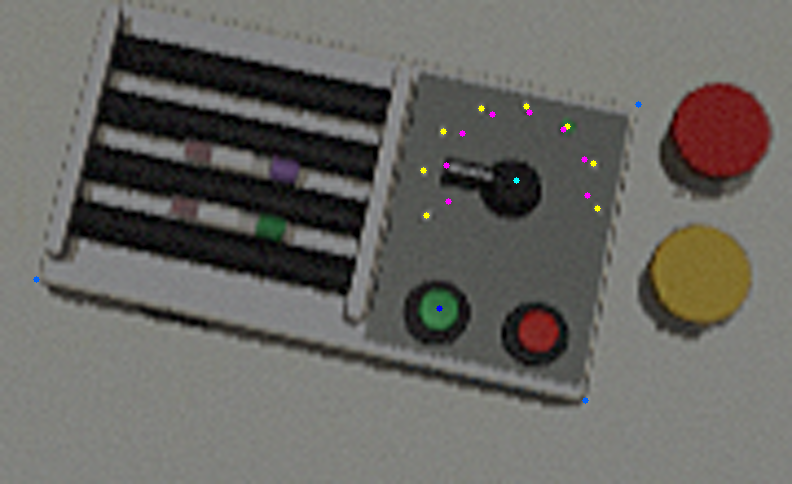

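Lever is at 1 (measured 85–97°, dot 1 at 90°). The fit without the bad 0° dot puts the axis at about (559.2, -95.8) with yaw -0.24. I'll shut the gripper and go above the trailing side with the finger sides parallel to the lever.

>>> play_rows --pt "6 10 0 0 0 0.18 0" --pt "12 20 0 0 0 0.36 0" --pt "18 30 0 0 0 0.54 0" --pt "24 40 0 0 0 0.72 0" --pt "28 48 0 0 0 0.9 0" --pt "31 52 0 0 0 1.08 0" --pt "33.5 56.4 0 0 0 1.26 0" --pt "33.5 56.4 0 0 0 1.44 0" --pt "33.5 56.4 0 0 0 1.62 0" --pt "33.5 56.4 0 0 0 1.8 0" --pt "33.5 56.4 0 0 0 1.98 0" --pt "33.5 56.4 0 0 0 2.16 0" --pt "33.5 56.4 0 0 0 2.34 0" --pt "33.5 56.4 0 0 0 2.585 0" --pt "33.5 56.4 0 0 0 2.585 0" --pt "33.5 56.4 0 0 0 2.585 0" --pt "33.5 56.4 0 0 0 2.585 0" --force 20

```text
t: 3.08
ee_pos: [538.1, -53.5, 195.5]
tool_rot: [0.702, 0.085, 0.702, -0.085]
contact_force: [0.9, 0.7, -0.2]
grip_width: 0.006
```

```bash
cat > look.py <<'E'
from h import *
n=sys.argv[1]
im=ctrl.grab_frame('top');cv2.imwrite(f'pics/{n}t.png',cv2.resize(im[150:275,280:440],None,fx=4.4,fy=4.4,interpolation=cv2.INTER_CUBIC))
im=ctrl.grab_frame('scene');cv2.imwrite(f'pics/{n}s.png',cv2.resize(im[100:240,260:440],None,fx=4.2,fy=4.2,interpolation=cv2.INTER_CUBIC))
s=ctrl.state();w=s['tool_rot']
from scipy.spatial.transform import Rotation as Ro
y=Ro.from_quat([w[1],w[2],w[3],w[0]]).as_matrix()[:,1]
print(s['t'],s['ee_pos'],'yaw',np.degrees(np.arctan2(y[1],y[0])),np.round(s['joint_positions'],2),s['grip_width'],s['contact_force'])
E
python3 look.py a
```

```text
3.175 [538.07918682 -53.48738792 195.50995518] yaw 76.2818769371358 [-0.2  -0.12  1.89  0.    1.37 -1.53] 0.005265545137185438 [-0.10414374  0.36149069 -0.26242721]
```

```bash
python3 - <<'E'
import cv2,numpy as np
a=cv2.imread('pics/at.png');b=cv2.imread('pics/as.png')
h=400
print(a.shape,b.shape)
r=lambda i:cv2.resize(i,(400,int(i.shape[0]*400/i.shape[1])))
a,b=r(a),r(b);H=min(a.shape[0],b.shape[0]);cv2.imwrite('pics/a2.png',np.hstack([a[:H],b[:H]]))
E
```

```text
(550, 704, 3) (588, 756, 3)
```

View pics/a2.png

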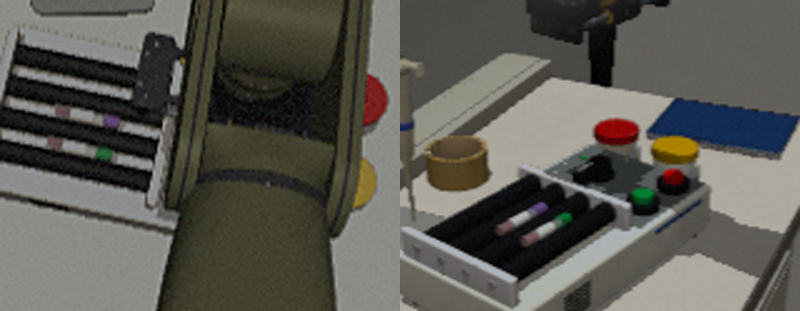

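The arm covers the top view. The scene view shows the shut fingers above the panel, in front of the lever, with the panel clear. I'll descend and compute the push path.

>>> play_rows --pt "0 0 -3 0 0 0 0" --pt "0 0 -6 0 0 0 0" --pt "0 0 -8.5 0 0 0 0" --pt "0 0 -9.7 0 0 0 0" --pt "0 0 -9.7 0 0 0 0"

```text
t: 3.8
ee_pos: [537.6, -53.4, 97.8]
tool_rot: [0.702, 0.085, 0.703, -0.084]
contact_force: [0.6, 0.0, -0.1]
grip_width: 0.002
```

```bash
python3 look.py b; python3 - <<'E'
from h import *
A=np.array([559.2,-95.8]);p=ctrl.state()['ee_pos'][:2]
for k in [90,90,84,78,72,66,60,54,48,42,36,30,24,18,12,6,0,-6,-12,-18,-24,-30]:
    a=np.radians(k-13.7);e=np.array([np.cos(a),np.sin(a)]);n=np.array([-e[1],e[0]])
    print(k,np.round((A+36*e+17*n-p)/10,2),round(np.radians(k-90),3))
E
```

```text
3.9 [538.87164843 -53.64217962  99.62965403] yaw 76.28035911008503 [-0.2  -0.04  1.98 -0.    1.19 -1.53] 0.005549023157598036 [0.39528713 0.14019218 0.54988253]
90 [ 1.23 -0.32] 0.0
90 [ 1.23 -0.32] 0.0
84 [ 1.65 -0.25] -0.105
78 [ 2.06 -0.23] -0.209
72 [ 2.48 -0.26] -0.314
66 [ 2.89 -0.33] -0.419
60 [ 3.29 -0.44] -0.524
54 [ 3.68 -0.59] -0.628
48 [ 4.05 -0.78] -0.733
42 [ 4.4  -1.01] -0.838
36 [ 4.72 -1.28] -0.942
30 [ 5.01 -1.57] -1.047
24 [ 5.27 -1.9 ] -1.152
18 [ 5.5  -2.25] -1.257
12 [ 5.68 -2.62] -1.361
6 [ 5.83 -3.01] -1.466
0 [ 5.93 -3.42] -1.571
-6 [ 6.   -3.83] -1.676
-12 [ 6.01 -4.25] -1.78
-18 [ 5.99 -4.66] -1.885
-24 [ 5.92 -5.07] -1.99
-30 [ 5.81 -5.47] -2.094
```

View pics/bs.png

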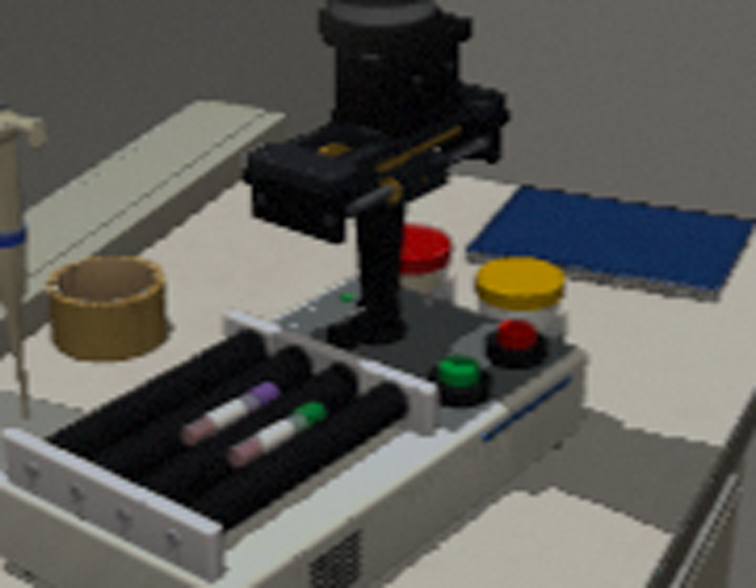

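The fingers are down at the panel in front of the lever. First click: push to about 64°.

>>> play_rows --pt "0.6 -0.15 0 0 0 0 0" --pt "1.0 -0.3 0 0 0 0 0" --pt "1.23 -0.32 0 0 0 0 0" --pt "1.44 -0.28 0 0 0 -0.05 0" --pt "1.65 -0.25 0 0 0 -0.105 0" --pt "1.85 -0.24 0 0 0 -0.157 0" --pt "2.06 -0.23 0 0 0 -0.209 0" --pt "2.27 -0.24 0 0 0 -0.26 0"

```text
t: 4.9
ee_pos: [561.7, -56.0, 99.6]
tool_rot: [0.686, 0.175, 0.684, -0.175]
contact_force: [0.1, -0.5, -0.1]
grip_width: 0.002
```

```bash
python3 look.py c
```

```text
5.0 [561.80093893 -56.04805847  99.67456497] yaw 61.388583444296 [-0.19  0.01  1.93 -0.    1.19 -1.27] 0.005333901627983552 [-0.24037787 -0.41544907 -0.1013708 ]
```

View pics/cs.png

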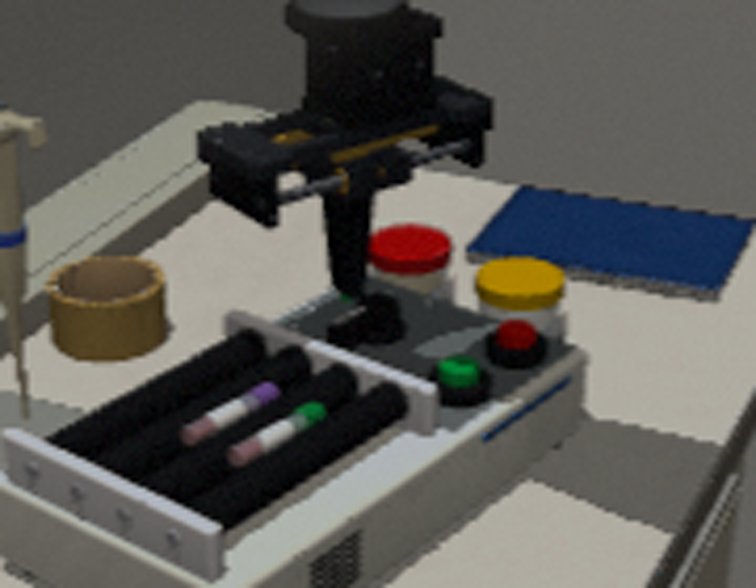

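```bash
python3 - <<'E'
from h import *
A=np.array([559.2,-95.8])
Z=lambda X:np.round((proj('scene',X)-[260,100]+.5)*4.2,0)
print('tip',Z([562,-56,80.6]),Z([538,-53.5,80]))
print('axis',Z([*A,96]))
for k in (90,60,30):
    a=np.radians(k-13.7);print(k,Z([*(A+46*np.array([np.cos(a),np.sin(a)])),96]))
a=np.radians(-43.7);print('dot5',Z([*(A+58*np.array([np.cos(a),np.sin(a)])),70]))
for w in('start_button_top','selector_tip','selector_axis','selector_trailing_face'):
    print(w,[((np.array(x['xy'])-[260,100])*4.2,x['confidence']) for x in ctrl.place_of('scene',w)])
print('g',Z([478,-43,92]))
E
```

```text
tip [350. 346.] [381. 356.]
axis [378. 302.]
90 [335. 326.]
60 [314. 313.]
30 [311. 297.]
dot5 [348. 301.]
start_button_top [(array([464.52, 360.36]), 0.61), (array([196.14, 427.56]), 0.26)]
selector_tip [(array([340.62, 320.88]), 0.43)]
selector_axis [(array([374.22, 326.34]), 0.89), (array([333.9 , 316.68]), 0.58)]
selector_trailing_face [(array([353.22, 322.56]), 0.64), (array([289.38, 984.9 ]), 0.38)]
g [461. 365.]
```

```bash
python3 - <<'E'
import cv2
for n in('scene0','cs'):
    im=cv2.imread(f'pics/{n}.png')
    if n=='scene0': im=cv2.resize(im[100:240,260:440],None,fx=4.2,fy=4.2,interpolation=cv2.INTER_CUBIC)
    c=cv2.resize(im[200:420,220:600],None,fx=2,fy=1.3,interpolation=cv2.INTER_CUBIC) if 0 else cv2.resize(im[210:410,240:600],(760,290))
    cv2.imwrite(f'pics/z_{n}.png',c)
a=cv2.imread('pics/z_scene0.png');b=cv2.imread('pics/z_cs.png');import numpy as np;cv2.imwrite('pics/cmp.png',np.vstack([a,b]))
E
```

```text
(no output)
```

View pics/cmp.png

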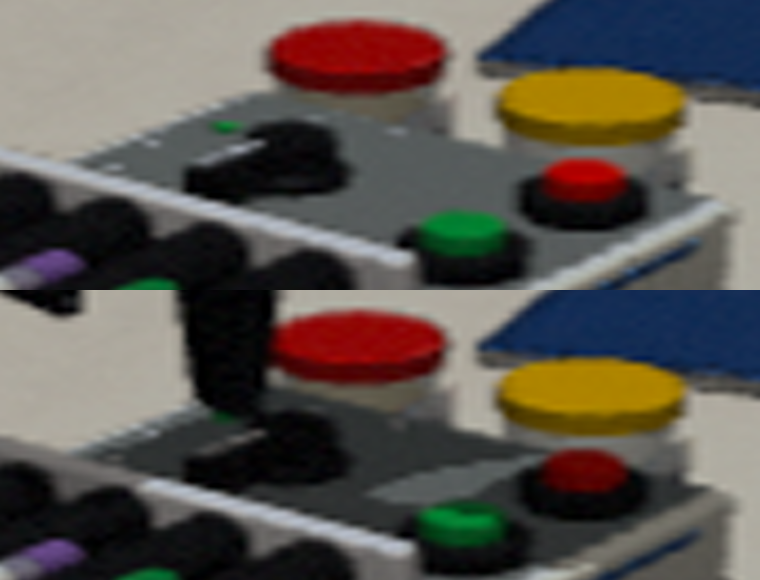

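```bash
python3 - <<'E'
from h import *
uv=(260+348/4.2,100+293/4.2)
for z in(75,80.6,100,110,120,130):print(z,atz('scene',uv,z))
c=[cv2.imread(f'pics/{n}.png') for n in('as','bs','cs')]
cv2.imwrite('pics/abc.png',np.hstack([x[:400,180:440] for x in c]))
E
```

```text
75 [ 598.99285341 -135.28184348   75.        ]
80.6 [ 594.12884834 -124.99307344   80.6       ]
100 [577.27854509 -89.34983438 100.        ]
110 [568.59282176 -70.97703074 110.        ]
120 [559.90709844 -52.6042271  120.        ]
130 [551.22137511 -34.23142346 130.        ]
```

View pics/abc.png

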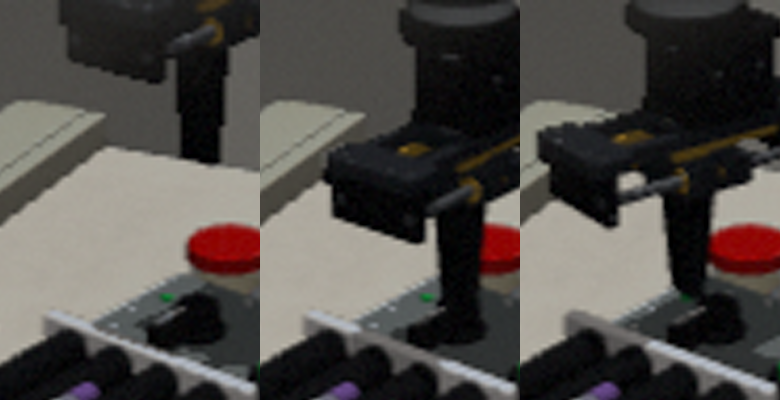

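View pics/ct.png

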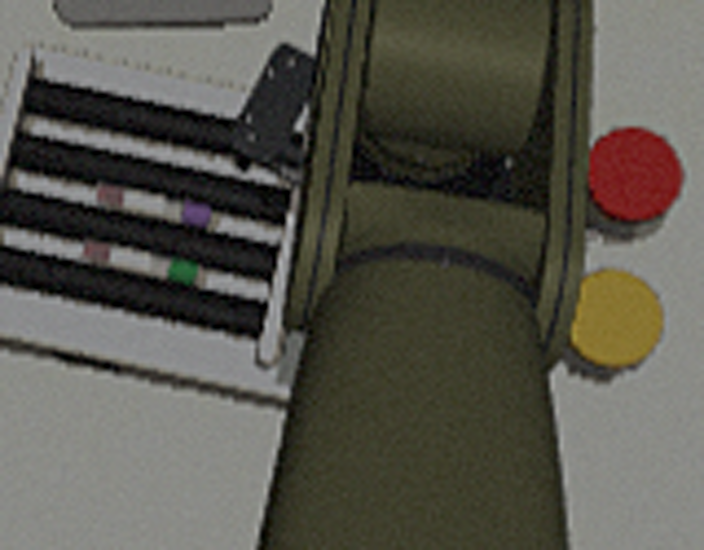

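```bash
python3 - <<'E'
from h import *
Z=lambda X:np.round((proj('scene',X)-[260,100]+.5)*4.2,0)
for z in(176.5,196,216,): print('a',z,Z([538,-53.5,z]))
for z in(80,100,120,158,200): print('b',z,Z([538,-53.5,z]));
for z in(80,100,120,158,200): print('c',z,Z([562,-56,z]))
print([p for p in dir(ctrl) if p[0]!='_'])
E
```

```text
a 176.5 [382. 220.]
a 196 [382. 191.]
a 216 [383. 160.]
b 80 [381. 356.]
b 100 [381. 329.]
b 120 [382. 301.]
b 158 [382. 247.]
b 200 [382. 185.]
c 80 [350. 347.]
c 100 [349. 320.]
c 120 [349. 292.]
c 158 [349. 239.]
c 200 [349. 177.]
['MotionError', 'calibration', 'close_job', 'cut_out', 'grab_frame', 'nose_length', 'place_of', 'spot_in', 'state']
```

View pics/as.png

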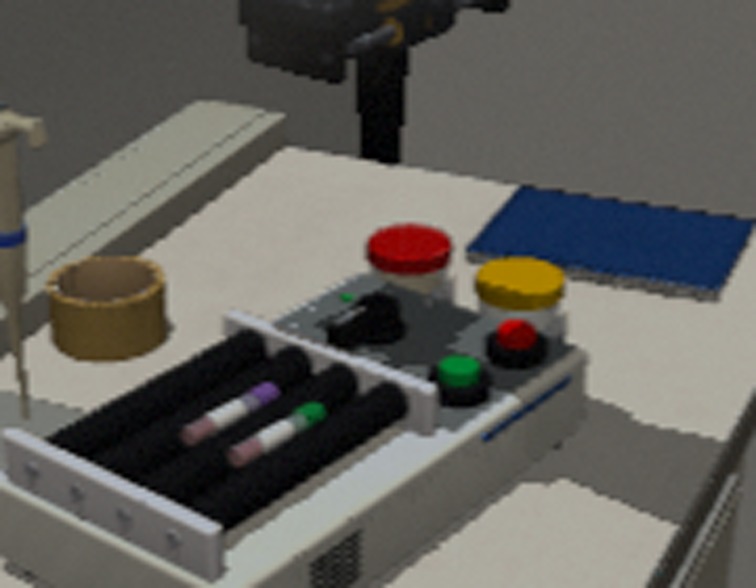

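The lever didn't move, and the picture shows why. The fingertips are at z about 120, roughly 40 mm higher than reported TCP minus nose length. Picture a gives the same offset, and there was no contact force. I'll go back in front of the lever and descend under visual and force checks.

>>> play_rows --pt "-1.2 0.1 0 0 0 0.13 0" --pt "-2.4 0.25 0 0 0 0.26 0" --pt "-2.4 0.25 0 0 0 0.26 0" --pt "-2.4 0.25 -1 0 0 0.26 0" --pt "-2.4 0.25 -1.5 0 0 0.26 0" --pt "-2.4 0.25 -2 0 0 0.26 0" --pt "-2.4 0.25 -2 0 0 0.26 0"

```text
t: 6.08
ee_pos: [537.1, -53.4, 78.8]
tool_rot: [0.702, 0.084, 0.702, -0.084]
contact_force: [-0.5, 0.2, 0.2]
grip_width: 0.005
```

```bash
python3 look.py d; python3 -c "
from h import *
print(ctrl.nose_length)"
```

```text
6.175 [537.59436089 -53.56147331  79.54458531] yaw 76.30316132240122 [-0.2  -0.02  2.   -0.    1.16 -1.53] 0.004947329938275364 [-0.08767876 -0.16666505 -0.50737551]
19.0
```

View pics/ds.png

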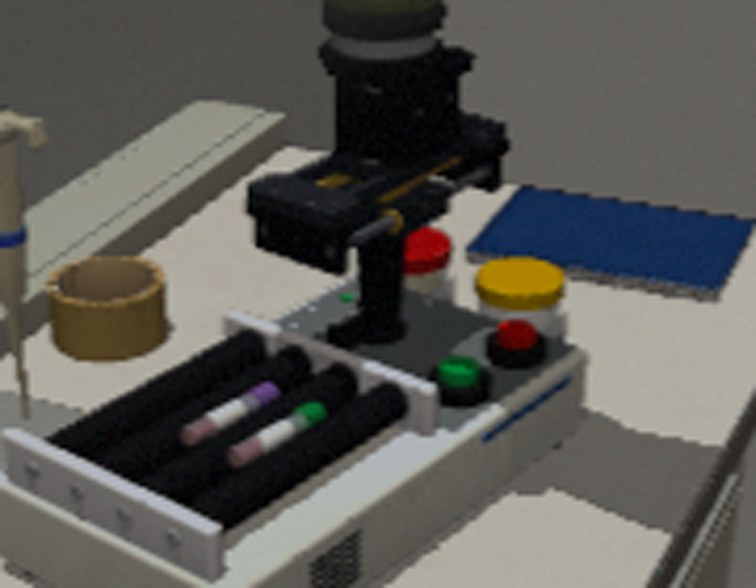

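With the TCP at z 79, the nominal tip would be inside the deck, yet there is no contact. That confirms the offset. I'll lower in small steps.

>>> play_rows --pt "0 0 -0.5 0 0 0 0" --pt "0 0 -1 0 0 0 0" --pt "0 0 -1.3 0 0 0 0" --pt "0 0 -1.3 0 0 0 0"

```text
t: 6.68
ee_pos: [537.3, -53.5, 66.1]
tool_rot: [0.702, 0.084, 0.702, -0.084]
contact_force: [-0.1, -0.1, -0.0]
grip_width: 0.006
```

```bash
python3 look.py e; python3 - <<'E'
import cv2
im=cv2.imread('pics/es.png');cv2.imwrite('pics/ez.png',cv2.resize(im[180:420,240:520],None,fx=2.5,fy=2.5))
E
```

```text
6.775 [537.64543307 -53.53579729  66.58937971] yaw 76.30410230726908 [-0.2  -0.    2.01  0.    1.13 -1.53] 0.00525165903478924 [ 0.64241502 -0.31155036 -0.41989673]
```

View pics/ez.png

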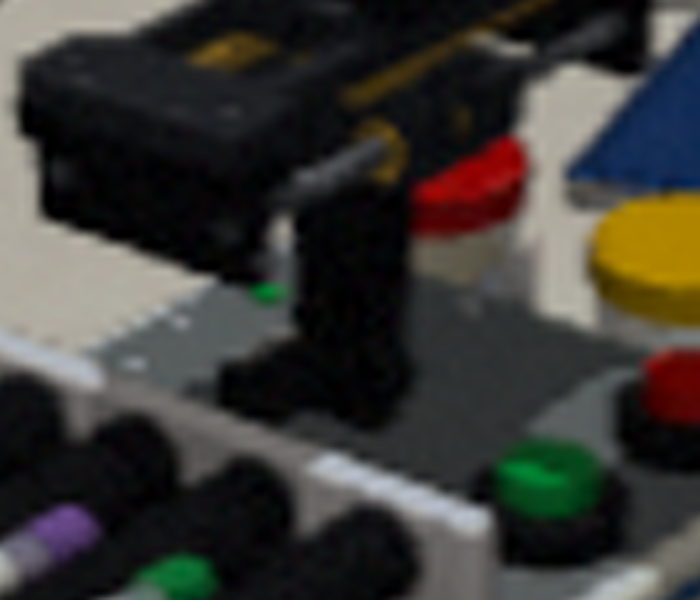

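>>> play_rows --pt "0 0 -0.3 0 0 0 0" --pt "0 0 -0.6 0 0 0 0" --pt "0 0 -0.7 0 0 0 0" --pt "0.6 -0.1 -0.7 0 0 0 0" --pt "1.0 -0.2 -0.7 0 0 0 0" --pt "1.4 -0.3 -0.7 0 0 0 0" --pt "1.6 -0.3 -0.7 0 0 0 0"

```text
t: 7.65
ee_pos: [552.3, -56.1, 59.3]
tool_rot: [0.701, 0.085, 0.703, -0.084]
contact_force: [-4.8, 1.5, 2.8]
grip_width: 0.005
```

```bash
python3 look.py f; python3 - <<'E'
import cv2
im=cv2.imread('pics/fs.png');cv2.imwrite('pics/fz.png',cv2.resize(im[180:420,240:520],None,fx=2.5,fy=2.5))
E
```

```text
7.75 [553.11059152 -56.24220592  59.35748396] yaw 76.30550234430729 [-0.2   0.04  1.98  0.    1.12 -1.53] 0.0009029472933670277 [-2.85226622  1.37582533  1.07541049]
```

View pics/fz.png

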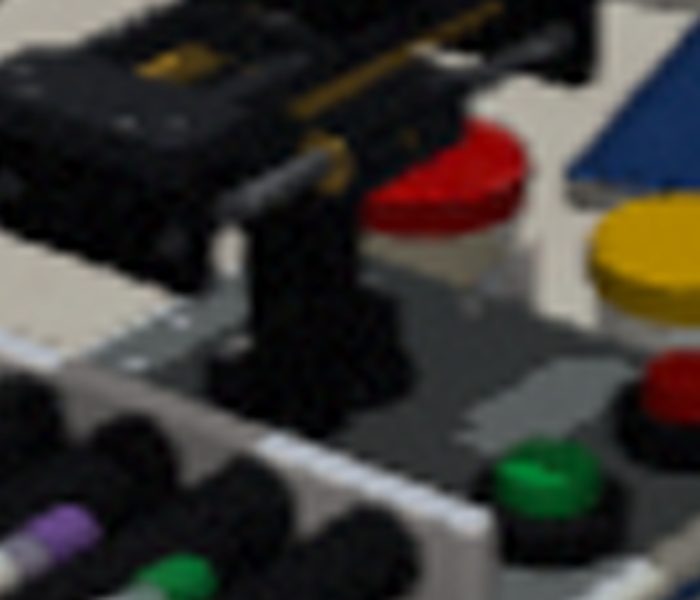

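Contact: the force on the tool is (-3, 1.4) N, along the lever's outward normal, and the measured offset is about 16 mm against 17 expected. Now the first click.

>>> play_rows --pt "0.26 0.01 0 0 0 -0.105 0" --pt "0.47 0.02 0 0 0 -0.157 0" --pt "0.67 0.03 0 0 0 -0.209 0" --pt "0.88 0.02 0 0 0 -0.262 0" --pt "1.09 0 0 0 0 -0.314 0" --pt "1.3 -0.03 0 0 0 -0.367 0" --pt "1.3 -0.03 0 0 0 -0.367 0"

```text
t: 8.62
ee_pos: [566.8, -56.8, 59.6]
tool_rot: [0.675, 0.211, 0.675, -0.211]
contact_force: [-0.9, -0.2, 0.7]
grip_width: 0.009
```

```bash
python3 look.py g; python3 - <<'E'
import cv2
im=cv2.imread('pics/gs.png');cv2.imwrite('pics/gz.png',cv2.resize(im[180:420,240:520],None,fx=2.5,fy=2.5))
E
```

```text
8.725 [566.36959874 -56.64748456  59.39384138] yaw 55.32508786145971 [-0.19  0.07  1.95  0.    1.12 -1.16] 0.003731917981060824 [ 0.91499241 -0.05079627 -0.07229084]
```

View pics/gz.png

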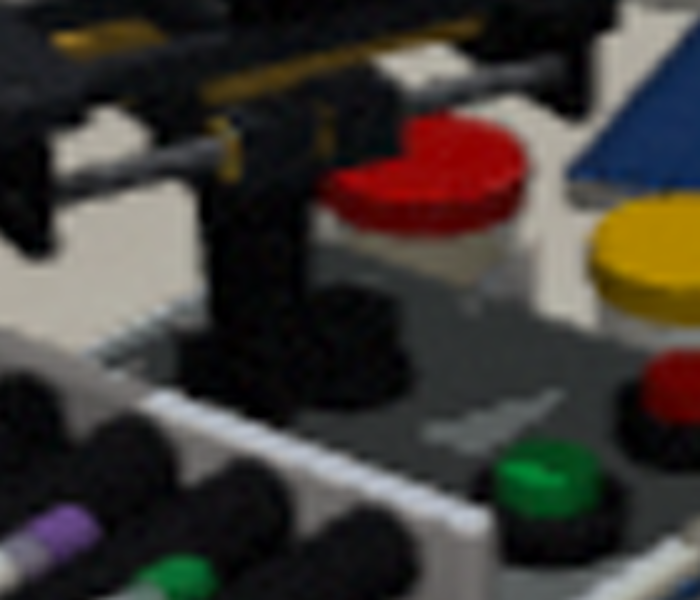

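The force dropped to zero and the lever looks to have snapped on to 2. Second click, to about 38°.

>>> play_rows --pt "0.26 -0.06 0 0 0 -0.08 0" --pt "0.53 -0.13 0 0 0 -0.157 0" --pt "0.73 -0.2 0 0 0 -0.21 0" --pt "0.92 -0.28 0 0 0 -0.262 0" --pt "1.11 -0.37 0 0 0 -0.314 0" --pt "1.29 -0.47 0 0 0 -0.367 0" --pt "1.47 -0.58 0 0 0 -0.42 0" --pt "1.64 -0.7 0 0 0 -0.471 0" --pt "1.83 -0.85 0 0 0 -0.532 0" --pt "1.83 -0.85 0 0 0 -0.532 0"

```text
t: 9.98
ee_pos: [584.8, -65.3, 59.5]
tool_rot: [0.596, 0.381, 0.596, -0.38]
contact_force: [0.1, 0.2, -0.5]
grip_width: 0.003
```

```bash
python3 look.py i; python3 - <<'E'
import cv2
im=cv2.imread('pics/is.png');cv2.imwrite('pics/iz.png',cv2.resize(im[180:420,240:520],None,fx=2.5,fy=2.5))
E
```

```text
10.075 [584.65613809 -65.16581231  59.42506766] yaw 24.912560806515366 [-0.2   0.11  1.9   0.    1.13 -0.64] 0.009017644601960601 [-0.41828769  0.37030383 -0.54680331]
```

View pics/iz.png

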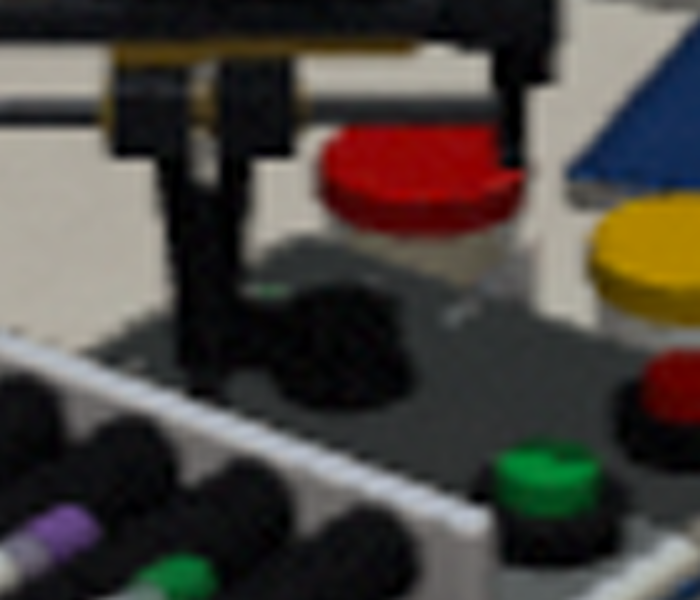

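The finger has followed and the lever lies behind it, near 30°, with no force. Third click.

>>> play_rows --pt "0.22 -0.2 0 0 0 -0.08 0" --pt "0.43 -0.41 0 0 0 -0.15 0" --pt "0.56 -0.57 0 0 0 -0.2 0" --pt "0.69 -0.74 0 0 0 -0.255 0" --pt "0.81 -0.91 0 0 0 -0.307 0" --pt "0.92 -1.09 0 0 0 -0.36 0" --pt "1.01 -1.27 0 0 0 -0.412 0" --pt "1.1 -1.46 0 0 0 -0.464 0" --pt "1.19 -1.68 0 0 0 -0.525 0" --pt "1.19 -1.68 0 0 0 -0.525 0"

```text
t: 11.32
ee_pos: [596.5, -82.0, 59.4]
tool_rot: [0.477, 0.522, 0.477, -0.522]
contact_force: [-0.1, 0.4, -1.2]
grip_width: 0.006
```

```bash
python3 look.py j; python3 - <<'E'
import cv2
im=cv2.imread('pics/js.png');cv2.imwrite('pics/jz.png',cv2.resize(im[180:420,240:520],None,fx=2.5,fy=2.5))
E
```

```text
11.425 [596.45486548 -81.8869029   59.3641148 ] yaw -5.088712825058753 [-0.23  0.14  1.87  0.    1.13 -0.14] 0.003020738039677309 [-0.00947827  0.60020497 -0.0082887 ]
```

View pics/jz.png

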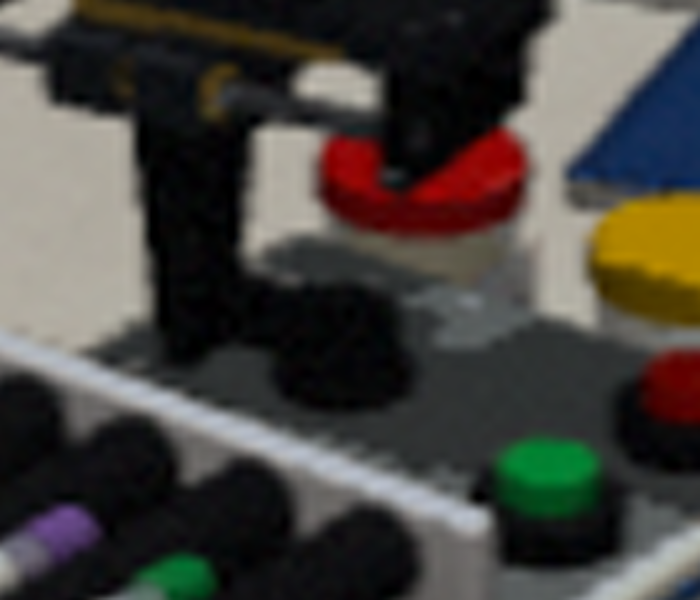

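Lever is near 0° (speed 4). Last click, stopping at about -21° of finger angle.

>>> play_rows --pt "0.09 -0.3 0 0 0 -0.08 0" --pt "0.17 -0.59 0 0 0 -0.15 0" --pt "0.21 -0.8 0 0 0 -0.2 0" --pt "0.24 -1.0 0 0 0 -0.255 0" --pt "0.25 -1.21 0 0 0 -0.307 0" --pt "0.25 -1.42 0 0 0 -0.36 0" --pt "0.24 -1.63 0 0 0 -0.412 0" --pt "0.23 -1.83 0 0 0 -0.464 0" --pt "0.19 -2.04 0 0 0 -0.517 0" --pt "0.19 -2.04 0 0 0 -0.517 0"

```text
t: 12.68
ee_pos: [598.3, -102.3, 59.3]
tool_rot: [0.329, 0.626, 0.328, -0.626]
contact_force: [-0.7, 0.2, -0.6]
grip_width: 0.005
```

```bash
python3 look.py k; python3 - <<'E'
import cv2
im=cv2.imread('pics/ks.png');cv2.imwrite('pics/kz.png',cv2.resize(im[180:420,240:520],None,fx=2.5,fy=2.5))
E
```

```text
12.775 [ 598.30303627 -102.18816728   59.34338824] yaw -34.63474084520541 [-0.26  0.15  1.86 -0.    1.13  0.35] 0.0077746702693190645 [-0.45793244  1.08777191  0.43191249]
```

View pics/kz.png

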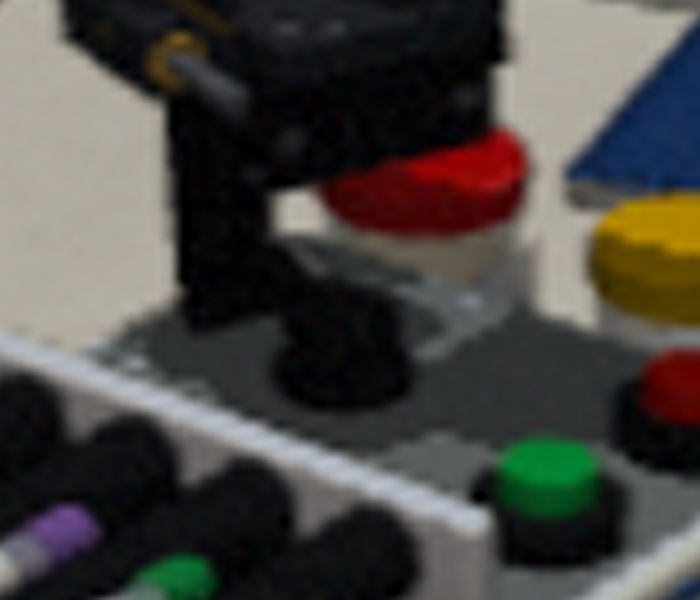

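Force is near zero. Back off along the trailing side, lift and go above the green button.

>>> play_rows --pt "0.6 0.6 0 0 0 0 0" --pt "1.2 1.2 0 0 0 0 0" --pt "1.2 1.2 2 0 0 0 0" --pt "1.2 1.2 5 0 0 0 0" --pt "1.2 1.2 8 0 0 0 0" --pt "-3 3 8 0 0 0 0" --pt "-8 5 8 0 0 0 0" --pt "-12 5.9 8 0 0 0 0" --pt "-12 5.9 8 0 0 0 0" --pt "-12 5.9 8 0 0 0 0"

```text
t: 14.02
ee_pos: [479.5, -43.4, 141.0]
tool_rot: [0.329, 0.627, 0.328, -0.625]
contact_force: [-0.2, 0.1, 0.6]
grip_width: 0.005
```

```bash
python3 look.py l; python3 - <<'E'
from h import *
im=cv2.imread('pics/ls.png');cv2.imwrite('pics/lz.png',cv2.resize(im[180:420,240:520],None,fx=2.5,fy=2.5))
A=np.array([559.2,-95.8])
for n in('selector_tip','start_button_top'):
    for c in('scene','top'):
        for r in ctrl.place_of(c,n):
            z=96 if n[1]=='e' else 92
            P=atz(c,r['xy'],z)[:2];d=P-A;print(n,c,round(r['confidence'],2),P,np.hypot(*d),np.degrees(np.arctan2(d[1],d[0]))+13.7)
print(proj('scene',[478,-43,140]),proj('scene',[478,-43,92]))
E
```

```text
14.125 [479.62922066 -43.57974954 140.3863669 ] yaw -34.647312367685984 [-0.2  -0.22  2.08 -0.    1.28  0.4 ] 0.005355383113616201 [ 0.24210077  0.14680752 -0.71042861]
selector_tip scene 0.73 [ 585.61521572 -122.27817336] 37.401300590223705 -31.368197662879243
start_button_top scene 0.56 [481.06584457 -58.20097083] 86.7100527018593 168.00262004498296
[369.80209196 170.12107988] [369.22345649 186.38086147]
```

View pics/ls.png

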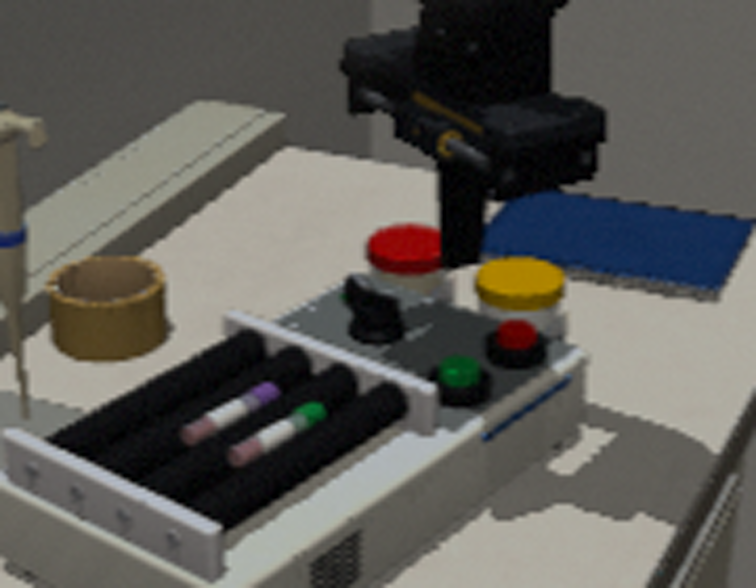

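View pics/lt.png

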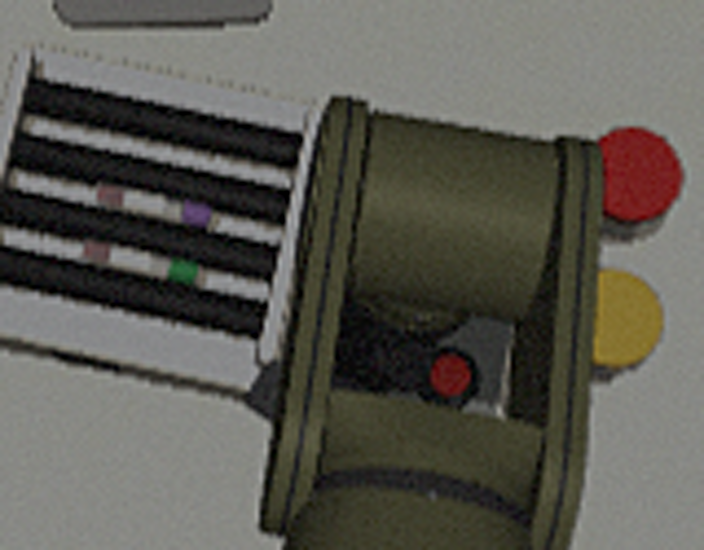

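The lever points at the green dot (measured -31°, so speed five). The shut fingers are above the green button. I'll descend in stages.

>>> play_rows --pt "-0.15 0.05 -2 0 0 0 0" --pt "-0.15 0.05 -4 0 0 0 0" --pt "-0.15 0.05 -6 0 0 0 0" --pt "-0.15 0.05 -6.5 0 0 0 0" --pt "-0.15 0.05 -6.5 0 0 0 0"

```text
t: 14.95
ee_pos: [477.5, -43.0, 74.4]
tool_rot: [-0.328, -0.626, -0.329, 0.626]
contact_force: [-0.3, -0.1, 0.6]
grip_width: 0.005
```

```bash
python3 look.py m; python3 - <<'E'
from h import *
im=cv2.imread('pics/ms.png');cv2.imwrite('pics/mz.png',cv2.resize(im[220:420,320:600],None,fx=2.5,fy=2.5))
E
```

```text
15.05 [478.17407111 -43.06426981  75.28820087] yaw -34.646292877147395 [-0.2  -0.15  2.13 -0.    1.16  0.4 ] 0.0068497765466547424 [-0.49526098 -0.32335221  0.41477098]
```

View pics/mz.png

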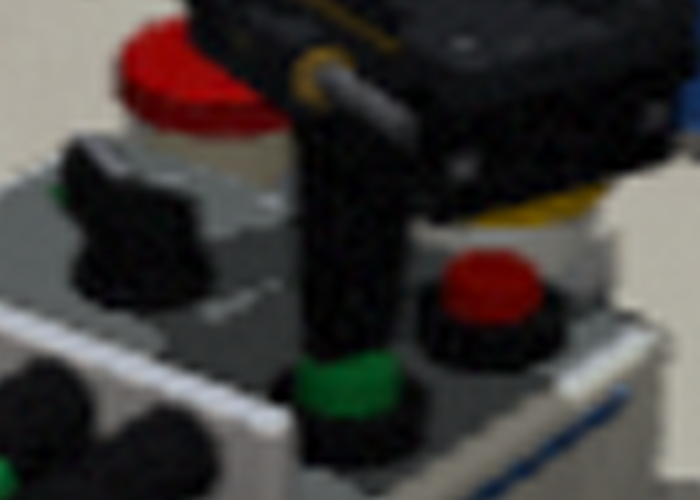

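Fingertips sit just above the green button. Press slowly.

>>> play_rows --pt "0 0 -0.2 0 0 0 0" --pt "0 0 -0.35 0 0 0 0" --pt "0 0 -0.5 0 0 0 0" --pt "0 0 -0.6 0 0 0 0" --pt "0 0 -0.6 0 0 0 0"

```text
t: 15.68
ee_pos: [478.8, -43.2, 69.8]
tool_rot: [0.329, 0.627, 0.328, -0.625]
contact_force: [2.3, 0.0, 3.2]
grip_width: 0.005
```

```bash
python3 look.py n; python3 - <<'E'
from h import *
for i in range(4):
    ctrl.grab_frame('scene');s=ctrl.state();print(s['ee_pos'],s['contact_force'])
im=cv2.imread('pics/ns.png');cv2.imwrite('pics/nz.png',cv2.resize(im[220:420,320:600],None,fx=2.5,fy=2.5))
E
```

```text
15.775 [478.75163856 -43.18674039  69.70965994] yaw -34.65116337293753 [-0.2  -0.14  2.14 -0.    1.15  0.4 ] 0.003295363643247492 [2.20174493 0.87042466 2.13002602]
[478.72055181 -43.20044495  69.71233577] [ 0.9878071  -0.16744841  2.81374996]
[478.65208597 -43.20064653  69.68502036] [ 2.12706565 -0.54776244  2.65870689]
[478.55776476 -43.15183229  69.58564731] [1.28726065 0.05113917 3.12302147]
[478.50001911 -43.14575861  69.55111392] [1.23304561 0.35459603 3.59344673]
```

View pics/nz.png

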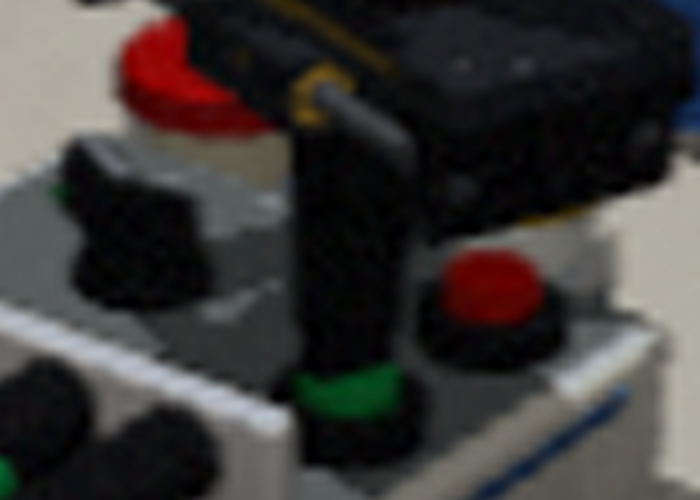

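About 3 N and partly down. Press further to the end stop.

>>> play_rows --pt "0 0 -0.15 0 0 0 0" --pt "0 0 -0.3 0 0 0 0" --pt "0 0 -0.4 0 0 0 0" --pt "0 0 -0.4 0 0 0 0" --pt "0 0 -0.4 0 0 0 0"

```text
t: 16.6
ee_pos: [478.5, -43.1, 66.9]
tool_rot: [0.329, 0.627, 0.328, -0.626]
contact_force: [-2.7, 0.0, 10.8]
grip_width: 0.006
```

```bash
python3 look.py o; python3 - <<'E'
from h import *
for i in range(3):
    ctrl.grab_frame('scene');s=ctrl.state();print(s['ee_pos'],s['contact_force'])
im=cv2.imread('pics/os.png');cv2.imwrite('pics/oz.png',cv2.resize(im[220:420,320:600],None,fx=2.5,fy=2.5))
E
```

```text
16.7 [478.55876904 -43.1761303   66.91524856] yaw -34.64345053330004 [-0.2  -0.14  2.14 -0.    1.14  0.4 ] 0.003643327562281901 [-3.55598755  0.21150702 11.56696405]
[478.55212557 -43.16309929  66.91778694] [-2.97294799  0.11123171 11.35915913]
[478.5600013  -43.1624564   66.92229182] [-3.19789418  0.6105149  10.63533022]
[478.55757544 -43.15773108  66.93340288] [-2.90993227  0.56806159 10.95781696]
```

View pics/oz.png

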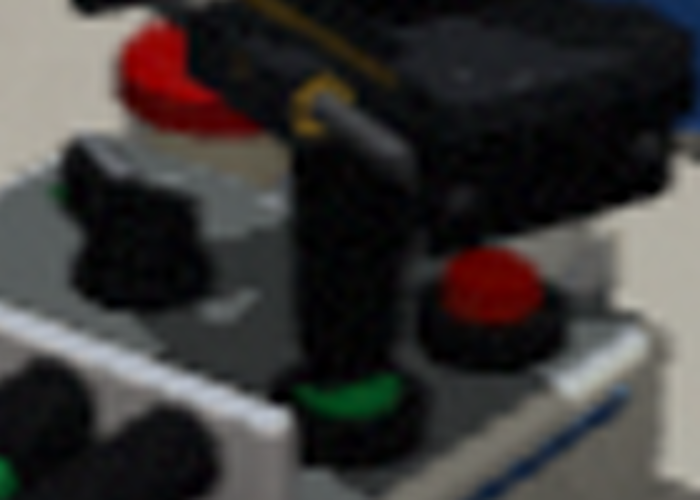

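The force is 11 N, so I've hit a stop. I'll check that the travel is the full button and not the collar, by comparing green pixels before and now.

```bash
python3 - <<'E'
from h import *
def prof(n):
    im=cv2.imread(f'pics/{n}s.png').astype(int);g=im[...,1]-np.maximum(im[...,0],im[...,2])
    for u in (440,444,448,460,472,476,480):
        col=g[330:410,u];r=np.where(col>40)[0];print(n,u,(r[0]+330,r[-1]+330,round(col.clip(0).sum()/100.,1)) if len(r) else None)
for n in 'lmno':prof(n)
X=lambda z:(proj('scene',[478,-43,z])-[260,100]+.5)*4.2
print(X(92)-X(86))
E
```

```text
l 440 None
l 444 (np.int64(364), np.int64(373), np.float64(9.8))
l 448 (np.int64(360), np.int64(380), np.float64(12.7))
l 460 (np.int64(359), np.int64(383), np.float64(12.7))
l 472 (np.int64(363), np.int64(374), np.float64(10.7))
l 476 None
l 480 None
m 440 None
m 444 None
m 448 None
m 460 (np.int64(367), np.int64(383), np.float64(10.0))
m 472 (np.int64(363), np.int64(372), np.float64(9.9))
m 476 None
m 480 None
n 440 None
n 444 None
n 448 (np.int64(376), np.int64(378), np.float64(5.0))
n 460 (np.int64(373), np.int64(382), np.float64(7.2))
n 472 (np.int64(370), np.int64(379), np.float64(8.0))
n 476 None
n 480 None
o 440 None
o 444 None
o 448 (np.int64(379), np.int64(381), np.float64(3.6))
o 460 (np.int64(376), np.int64(384), np.float64(5.9))
o 472 (np.int64(375), np.int64(379), np.float64(6.1))
o 476 None
o 480 None
[ 0.29632754 -8.31644281]
```

The edge at column 472 moved about 12 px. Full travel is about 8 px, so the button is fully down. Release and take the hand away.

>>> play_rows --pt "0 0 1 0 0 0 0" --pt "0 0 4 0 0 0 0" --pt "0 0 9 0 0 0 0" --pt "0 0 14 0 0 0 0" --pt "-2 -5 15 0 0 0 0" --pt "-5 -11 15 0 0 0 0" --pt "-8 -17 15 0 0 0 0" --pt "-11 -23 15 0 0 0 0" --pt "-14 -29 15 0 0 0 0" --pt "-17 -35 15 0 0 0 0" --pt "-18 -40 15 0 0 0 0" --pt "-18 -45 15 0 0 0 0" --pt "-18 -45 15 0 0 0 0" --pt "-18 -45 15 0 0 0 0"

```text
t: 18.6
ee_pos: [298.2, -492.1, 215.6]
tool_rot: [0.328, 0.627, 0.329, -0.626]
contact_force: [0.1, 0.3, -0.8]
grip_width: 0.005
```

```bash
python3 look.py p; python3 - <<'E'
from h import *
a=cv2.imread('pics/top0.png').astype(int);b=ctrl.grab_frame('top');d=cv2.blur(np.abs(a-b).max(2).astype(np.uint8),(3,3))
ys,xs=np.where(d[100:285,50:520]>35);print(len(xs),xs.min()+50,xs.max()+50,ys.min()+100,ys.max()+100)
A=np.array([559.2,-95.8])
for c in('scene','top'):
    for r in ctrl.place_of(c,'selector_tip'):
        e=atz(c,r['xy'],96)[:2]-A;print(c,r['confidence'],np.hypot(*e),np.degrees(np.arctan2(e[1],e[0]))+13.7)
    for n,z in(('red_cup',0),('yellow_cup',0)): print(n,[(x['xy'],x['confidence']) for x in ctrl.place_of(c,n)[:1]])
E
```

```text
18.7 [ 298.76478843 -491.73851314  216.71179495] yaw -34.57801570194903 [-1.12 -0.05  1.8   0.    1.4  -0.52] 0.008102409989675787 [ 0.27836655  0.07631431 -0.31626885]
108 360 519 189 279
scene 0.75 50.03959765555023 -22.84255627447988
red_cup [([356.0, 178.6], 0.67)]
yellow_cup []
top 0.75 47.79935973870062 -17.723640528953815
top 0.33 118.54487245519661 -112.2857150468086
red_cup [([420.2, 196.2], 0.78)]
yellow_cup [([410.5, 226.8], 0.88)]
```

View pics/pt.png

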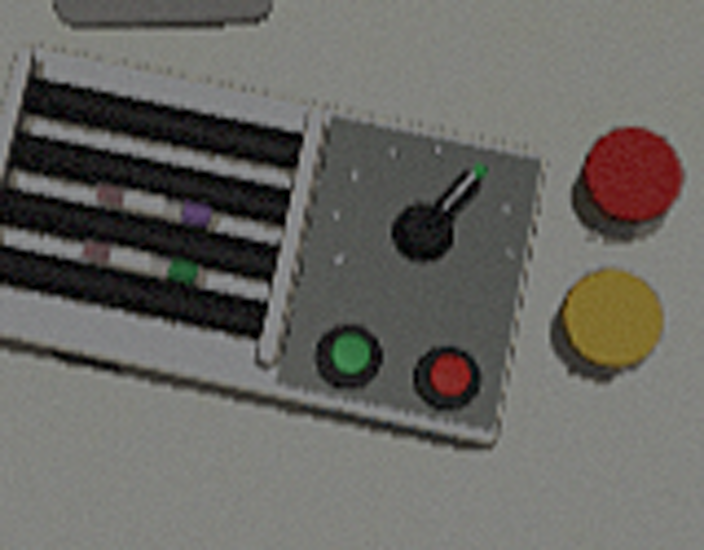

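View pics/ps.png

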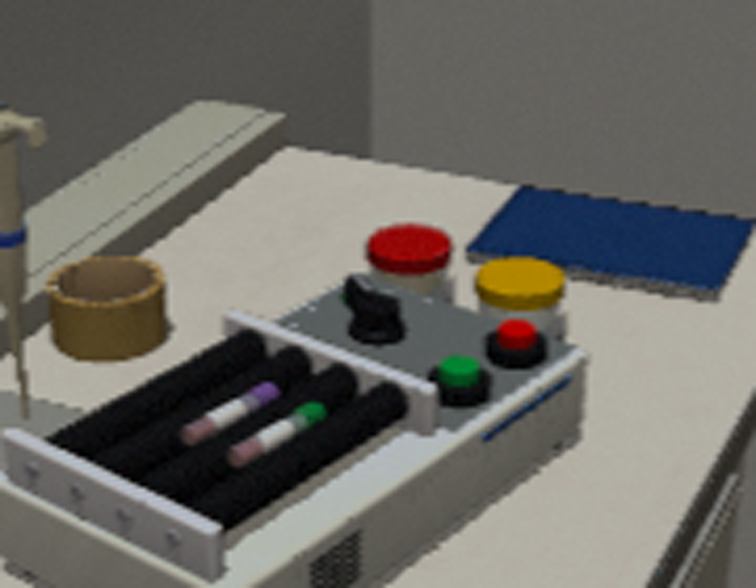

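The lever points at the green dot, both buttons are up, and the tubes and cups are unchanged. The network tips (-18°, -23°) deviate from -30°, so I'll measure the white line directly.

```bash
python3 - <<'E'
from h import *
im=cv2.imread('pics/pt.png').astype(int)
m=im.min(2);roi=np.zeros_like(m);roi[165:222,435:482]=1
sat=im.max(2)-m
w=(m>115)&(roi>0)&(sat<40)
# keep component enclosed by dark lever
n,l,s,c=cv2.connectedComponentsWithStats(w.astype(np.uint8))
for i in range(1,n): print(s[i],c[i])
def to(u,v,z): return atz('top',((u+.5)/4.4+280-.5,(v+.5)/4.4+150-.5),z)[:2]
i=1+np.argmax([s[k][4] if s[k][4]<600 and np.hypot(*(c[k]-[460,194]))<15 else 0 for k in range(1,n)])
ys,xs=np.where(l==i);P=np.array([to(x,y,96) for x,y in zip(xs,ys)])
d=np.linalg.svd(P-P.mean(0),full_matrices=False)[2][0]
if d[0]<0:d=-d
a=np.degrees(np.arctan2(d[1],d[0]));print('line',a+13.7,'centre-from-axis',P.mean(0)-[559.2,-95.8],np.degrees(np.arctan2(*(P.mean(0)-[559.2,-95.8])[::-1]))+13.7)
E
```

```text
[456 174  18  20  90] [464.58888889 184.1       ]
[445 202   4   6  16] [446.5 204.5]
line -29.00440860365296 centre-from-axis [ 26.27161017 -24.62215131] -29.44370250187904
```

The white line measures -29.0° along its direction and -29.4° at its centre. The target is -30° ± 7.4°, so I'm handing in.

```bash
python3 -c "
from h import *
print(ctrl.close_job(), ctrl.state()['t'])"
```

```text
the job is handed in; nothing more can be done
the job is handed in; nothing more can be done
```

The job is done and handed in at about 19 s. I pushed the lever with shut fingers on its trailing face, one click at a time, from speed 1 to speed 5. I then pressed the green start button to its stop, which read about 11 N, and moved the hand clear.

**Last checks:**
- **Lever:** the white line measures -29° against the -30° needed, and it points at the green dot.
- **Buttons:** both are up. The picture shows the green one went down its full 6 mm. The hand never came near the red one.
- **Other things:** the tubes and cups look unmoved.
- **Arm:** there is no force on the tool and the hand is well clear.

**What failed or disagreed:**
- **First push:** it passed over the lever without touching it. The fingertips stood about 40 mm higher than the reported TCP and nose length imply. I corrected this from the camera picture and the first touch.
- **Network readings:** two of the network's lever readings at the end, -18° and -23°, disagreed with the white line. I trusted the white line.
- **Image difference:** the check against the first top picture flagged 108 changed pixels. I did not break these down, and did not separately check the rack, timer and pen.

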